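# Open the short sample flask

### The arm

A 6-joint arm with a two-finger parallel gripper is mounted at the origin on a cart in front of the work surface, level with it; the furniture and walls round the work are solid. World frame = base frame: x ahead of the robot, y to its left, z up, the work surface at z = 0. Lengths are in mm, angles in rad, forces in N, time in s.
With the tool pointing down it reaches from about 350 to 775 mm from the base axis. Payload 7.3 kg.
Tool frame: the origin (TCP) lies at the centre of the arm's flange, where the gripper is bolted on; the fingertips stand 178 mm ahead of it and the grasp point (between the pads) lies 159 mm ahead of it; z points along the fingers, y is the direction in which the jaws open and shut (so a half turn about z gives the same grasp; the last joint's range is limited). The gripper opens to 92 mm and grips with 3 to 60 N. Pads are 19 mm wide; open, the fingers measure 130 mm over their backs; the gripper's body (75 mm by 190 mm) begins 47 mm behind the grasp point.
Start: joints at [-1.414, 0.342, 1.524, -0, 1.275, -0.146], TCP at [156.572, -501.112, 404.741] pointing down, gripper open.
Joint ranges: [-2.53, 2.53], [-0.77, 2.02], [0.04, 2.7], [-1, 4.14], [0.28, 2.66], [-3.11, 3.11]. Speed limits (rad/s): [2.57, 2.57, 3.14, 3.14, 3.14, 3.14].

### API

Orientations are given as [roll, pitch, yaw] about the fixed x, y, z axes, in that order (R = Rz(yaw) Ry(pitch) Rx(roll)).
In Python, from plant import get_obs, capture, close_job gives the robot as it stands. The module is installed in compiled form; this text tells all that it offers.
- The arm moves only by the shell command python3 -m pendant 'ROWS'. ROWS is JSON, a list of rows, each a list of 3 entries, a list of its own where there are three numbers: the shift along the tool's x, y, z in m, then the turn, a rotation vector about the tool's x, y, z in rad, then the finger opening in m, from 0 to 0.0918. In form: [[[tx, ty, tz], [wx, wy, wz], fingers], ...]. A call has 1 to 10 rows; each row is the pose to reach, as a shift and turn from the pose commanded when the call began, along the tool's axes at that moment; what a row does not reach only later rows make up. A row lasts 1/12 s, in which the tool goes at most 41.7 mm and 7.16 degrees, less where a joint would pass 70% of its speed; a pose out of reach is approached as far as the arm can. A call with a gripper value outside its range is refused whole. The fingers move at their own pace and stop on an object; the grip force is fixed at half the most. Time passes only in rows, so rows that repeat a pose let the fingers close. It gives the time, the measured TCP pose, the force and the opening at its end, in the units of the state.
- get_obs(): the state, without advancing time (a new reading comes with each control period).
- capture(name): name is "side" or "top"; returns a dict with "color" (400x640x3 uint8, red, green, blue), "mtx" (3x3 intrinsics, pixels), "rvec" (rotation vector, rad) and "tvec" (3), from world to camera coordinates, as OpenCV has them. Camera axes: x right, y down, z forward; pixel columns grow to the right and rows downward; lengths in mm; the calibration is good to about 2 mm. A picture is of the moment at which its call begins. There is no depth.
- close_job(): hands the job in, once; it reports no verdict.
The state is a dict: "time": time; "joint_positions": joint angles; "dq": joint speeds; "tau": joint torques, N m; "tool_pos": TCP position; "tcp_rot": TCP orientation; "contact_force": force on the tool from outside, world axes, zero at the start; "moment": the same for the moment, N m; "grip_width": finger opening in mm.
Only numpy, scipy, OpenCV 4.12 (cv2) and the standard library are available. Lean on these libraries where they do the work, as an engineer would, in place of code of your own. Each camera call takes 0.05 s, during which the arm holds its last target. There are 200 camera calls.

### The job

Unscrew the cap of the short, wide steel sample flask, lift it off and set it down, right way up, in the middle of the lid of the wooden box that stands just behind the two flasks. Do not let the cap fall, and leave the tall, slim flask closed.

Things in the scene. Friction and masses are not known exactly. Their poses are not given: they have to be found in the camera images.
- cap_short_mid (a point): Centre of the short, wide flask's closed cap: round, knurled aluminium, 50 mm across, 30 mm high, 60 g; 15 mm from its top and lower edge, z up its axis. Unscrew anticlockwise (seen from above): it turns easily, need not rise meanwhile, and is free after 48 to 65 degrees. Turning 75 (1.3 rad) always frees it, up to 105 is fine. Then lift straight up: 27 mm clears the neck. Clockwise is a stop.
- flask_short_mouth (a point): Top centre of the short flask's neck, inside the closed cap, 9 mm above the cap's centre and 98 mm above the worktop; z up. Flask fixed; steel body 74 mm wide, shoulder at 62 mm, 12 mm below the cap's lower edge: fingertips may reach 8 mm below that edge. The cap's x axis starts 0 to 0.3 rad anticlockwise of this x axis; the cap is free from 1.14 to 2.2 rad.
- cap_tall_mid (a point): Centre of the same kind of cap on the tall, slim flask (body 52 mm wide, shoulder 104 mm above the worktop, cap top at 146 mm). To be left alone.
- box: Closed wooden box with a flat lid, the one close behind the two flasks (not the one under the cabinet), fixed, 114 mm along its x, 173 mm along its y, lid top 60 mm above the worktop. Its origin is the centre of its underside, below the middle of the lid; z up. A cap standing on the lid has its centre 75 mm above the worktop.

How it is judged:
By the outcome, as a careful person would: the job done as asked, in the order asked, and still so for the second after the job is handed in, with the robot touching nothing.
It also fails if it takes over 42 s, if anything falls off the work surface, if the arm or the gripper's body presses on something with over 40 N, if the wrist force passes 120 N, or if a joint passes its speed limit or range.

## Working session

There is one attempt and no reset: what is moved stays moved. The work goes in short steps, Python scripts to look and compute and a shell command to move; the robot and the scene stay as the last step left them, time stands still between calls to the robot, and variables do not carry over. Pictures are saved under pics/ and viewed, about 8 in all and at most 12, crops included, and the job is handed in when it is done.

```bash
mkdir -p pics; python3 - <<'E'
from plant import get_obs, capture
import cv2,numpy as np,pickle
o=get_obs();print({k:np.round(v,3) for k,v in o.items()})
for n in("side","top"):
    c=capture(n);pickle.dump(c,open(f"pics/{n}0.pkl","wb"));cv2.imwrite(f"pics/{n}0.png",c["color"][:,:,::-1])
    R=cv2.Rodrigues(np.array(c["rvec"]))[0];print(n,c["mtx"],-R.T@np.array(c["tvec"]).ravel(),R[2])
E
```

```text
{'time': np.float64(0.0), 'joint_positions': array([-1.414,  0.343,  1.525,  0.   ,  1.275, -0.146]), 'dq': array([ 0.   ,  0.   ,  0.001, -0.001, -0.   ,  0.001]), 'tau': array([-1.0000e-03, -4.3125e+01, -2.4422e+01,  7.1000e-02,  5.6000e-02,
       -0.0000e+00]), 'tool_pos': array([ 156.551, -500.976,  404.048]), 'tcp_rot': array([-3.14 , -0.   ,  0.303]), 'contact_force': array([ 0.324, -0.308,  0.621]), 'moment': array([-0.   ,  0.006, -0.04 ]), 'grip_width': np.float64(91.963)}
side [[490.28897913   0.         323.40999699]
 [  0.         490.28897913 195.12564999]
 [  0.           0.           1.        ]] [ 497.13878049 -240.97986642  767.32406691] [ 0.00988411  0.62708014 -0.77889204]
top [[441.32125909   0.         315.2745584 ]
 [  0.         441.32125909 190.93405566]
 [  0.           0.           1.        ]] [379.26242716 274.76907994 961.02699551] [ 0.14144608 -0.01724595 -0.98979573]
```

View pics/side0.png

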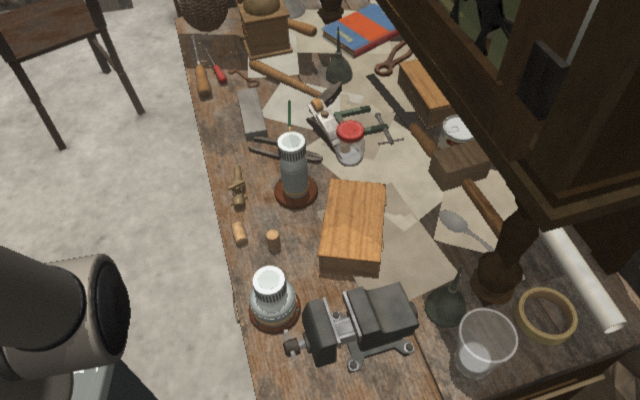

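View pics/top0.png

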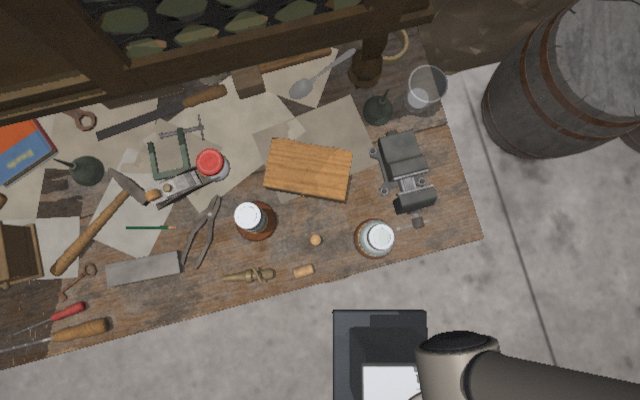

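The side view shows the short flask's cap at about (270,282), the tall one's at (291,147) and the box lid around (352,220), with a vise beside the short flask. In the top view the short cap is at (380,236), the tall cap at (249,215) and the lid at (308,168).

```bash
cat > h.py <<'E'
import cv2,numpy as np
def ray(c,uv,z):
    R=cv2.Rodrigues(np.array(c["rvec"],float))[0];C=-R.T@np.array(c["tvec"],float).ravel()
    uv=np.atleast_2d(uv).astype(float)
    d=np.c_[uv,np.ones(len(uv))]@np.linalg.inv(c["mtx"]).T@R
    return C+d*((z-C[2])/d[:,2])[:,None]
def proj(c,P): return cv2.projectPoints(np.float64(P).reshape(-1,1,3),np.array(c["rvec"],float),np.array(c["tvec"],float),c["mtx"],None)[0][:,0]
E
python3 - <<'E'
from h import *
import pickle
ims=[]
for n,cs,lid in(("side",(270,282),(352,220)),("top",(380,236),(308,168))):
    c=pickle.load(open(f"pics/{n}0.pkl","rb"));im=c["color"]
    x,y=cs
    cr=im[y-45:y+45,x-45:x+45].copy()
    g=cr.min(2)
    for th in(170,200,225):
        k,l,s,ce=cv2.connectedComponentsWithStats((g>th).astype(np.uint8))
        i=1+np.argmax(s[1:,4]);cn=cv2.findContours((l==i).astype(np.uint8),0,cv2.CHAIN_APPROX_NONE)[0][0]
        P=ray(c,cn[:,0]+[x-45,y-45],104)[:,:2].astype(np.float32)
        print(n,th,s[i],np.round(cv2.minEnclosingCircle(P)[0],1),round(cv2.minEnclosingCircle(P)[1],1),P.min(0),P.max(0))
    a=cv2.resize(cr,(400,400),interpolation=cv2.INTER_CUBIC)
    hsv=cv2.cvtColor(im,cv2.COLOR_RGB2HSV)
    p=hsv[lid[1]-5:lid[1]+5,lid[0]-5:lid[0]+5].reshape(-1,3);print(p.mean(0))
    x,y=lid
    m=((hsv[:,:,1]>95)&(hsv[:,:,2]>135)&(hsv[:,:,0]<25)).astype(np.uint8)
    m=cv2.morphologyEx(m,cv2.MORPH_OPEN,np.ones((3,3)));m=cv2.morphologyEx(m,cv2.MORPH_CLOSE,np.ones((7,7)))
    k,l,s,ce=cv2.connectedComponentsWithStats(m);i=l[y,x];print(s[i])
    cn=cv2.findContours((l==i).astype(np.uint8),0,cv2.CHAIN_APPROX_NONE)[0][0]
    P=ray(c,cn[:,0],60)[:,:2].astype(np.float32);r=cv2.minAreaRect(P);print("lid",r)
    v=im.copy();cv2.drawContours(v,[cn],-1,(0,255,0),1)
    b=cv2.resize(v[y-65:y+65,x-65:x+65],(400,400))
    ims.append(np.hstack([a,b]))
cv2.imwrite("pics/crops.png",cv2.resize(np.vstack(ims),(600,600))[:,:,::-1])
E
```

```text
side 170 [ 28  29  32  29 728] [414.6 132.3] 24.9 [391.17786  107.550186] [438.88358 156.22786]
side 200 [ 28  29  32  28 699] [414.8 132.2] 24.3 [391.26605  109.062874] [438.88358 156.14859]
side 225 [ 28  29  31  28 359] [414.7 132.4] 23.9 [391.26605  109.137054] [437.41843 155.9901 ]
[ 15.02 135.3  175.51]
[ 318  178   68   84 4641]
lid ((556.9114990234375, 275.9173583984375), (173.30979919433594, 107.37039184570312), 80.04136657714844)
top 170 [ 34  33  25  26 510] [413.1 131.5] 24.9 [388.9734  108.78912] [437.22955 155.67923]
top 200 [ 34  33  25  25 453] [413.4 132. ] 23.9 [390.8793   108.834854] [437.2246  155.64859]Traceback (most recent call last):
  File "<stdin>", line 11, in <module>
    return _wrapfunc(a, 'argmax', axis=axis, out=out, **kwds)
    return bound(*args, **kwds)
ValueError: attempt to get argmax of an empty sequence
```

```bash
python3 - <<'E'
from h import *
import pickle
c=pickle.load(open("pics/top0.pkl","rb"));im=c["color"]
hsv=cv2.cvtColor(im,cv2.COLOR_RGB2HSV);x,y=308,168
print(hsv[y-5:y+5,x-5:x+5].reshape(-1,3).mean(0))
m=((hsv[:,:,1]>120)&(hsv[:,:,2]>120)&(hsv[:,:,0]<25)).astype(np.uint8)
m=cv2.morphologyEx(m,cv2.MORPH_OPEN,np.ones((3,3)))
k,l,s,ce=cv2.connectedComponentsWithStats(m);i=l[y,x];print(s[i])
cn=cv2.findContours((l==i).astype(np.uint8),0,cv2.CHAIN_APPROX_NONE)[0][0]
print("lid",cv2.minAreaRect(ray(c,cn[:,0],60)[:,:2].astype(np.float32)))
# tall cap
cr=im[185:250,215:285].min(2);k,l,s,ce=cv2.connectedComponentsWithStats((cr>170).astype(np.uint8));i=1+np.argmax(s[1:,4])
ct=cv2.findContours((l==i).astype(np.uint8),0,cv2.CHAIN_APPROX_NONE)[0][0]
print("tall",cv2.minEnclosingCircle(ray(c,ct[:,0]+[215,185],146)[:,:2].astype(np.float32)))
for z in(40,80,110): print("vise pts top",z,np.round(ray(c,[[397,212],[435,205],[393,190],[410,135],[418,222],[432,185]],z)[:,:2]).tolist())
s=pickle.load(open("pics/side0.pkl","rb"))
for z in(40,80,110): print("vise pts side",z,np.round(ray(s,[[303,300],[326,297],[335,345],[293,345],[345,290],[408,285]],z)[:,:2]).tolist())
a=cv2.resize(im[110:260,290:450],(640,600),interpolation=cv2.INTER_CUBIC)
v=im.copy();cv2.drawContours(v,[cn],-1,(0,255,0),1)
for ang in np.arange(0,np.pi,np.pi/6):
    d=np.array([np.cos(ang),np.sin(ang)])*65
    for z in(85,):
        q=proj(c,[[414+d[0],132+d[1],z],[414-d[0],132-d[1],z]]).astype(int)
        cv2.circle(v,q[0],1,(255,0,int(255*ang/3)),-1);cv2.circle(v,q[1],1,(255,0,int(255*ang/3)),-1)
cv2.imwrite("pics/crops.png",cv2.resize(v[110:270,240:450],(788,600),interpolation=cv2.INTER_CUBIC)[:,:,::-1])
E
```

```text
[ 15.26 131.85 164.16]
[ 263  139   89   61 3983]
lid ((555.4090576171875, 274.9200439453125), (172.02886962890625, 104.4822998046875), 79.7623519897461)
tall ((450.3847961425781, 386.75384521484375), 24.465970993041992)
vise pts top 40 [[467.0, 87.0], [482.0, 6.0], [514.0, 94.0], [633.0, 55.0], [446.0, 43.0], [525.0, 11.0]]
vise pts top 80 [[463.0, 95.0], [477.0, 18.0], [508.0, 102.0], [622.0, 64.0], [443.0, 53.0], [518.0, 22.0]]
vise pts top 110 [[460.0, 101.0], [474.0, 27.0], [503.0, 108.0], [614.0, 71.0], [441.0, 61.0], [514.0, 31.0]]
vise pts side 40 [[465.0, 128.0], [502.0, 131.0], [512.0, 50.0], [448.0, 53.0], [534.0, 142.0], [639.0, 146.0]]
vise pts side 80 [[466.0, 107.0], [502.0, 111.0], [512.0, 34.0], [451.0, 37.0], [532.0, 121.0], [631.0, 125.0]]
vise pts side 110 [[468.0, 92.0], [502.0, 95.0], [511.0, 22.0], [453.0, 25.0], [530.0, 105.0], [625.0, 109.0]]
```

View pics/crops.png

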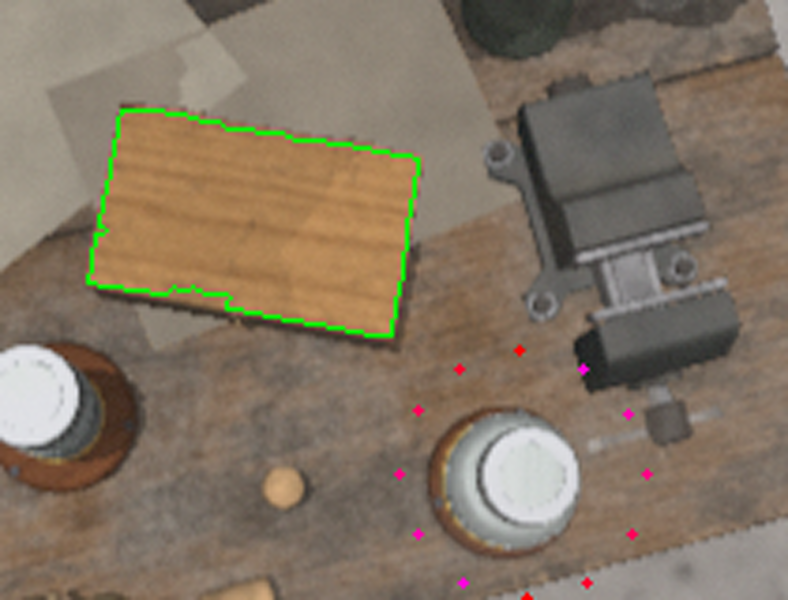

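The crop shows the short cap at (528,475), clear of the vise jaw on the right at about (660,340). The lid outline is good. Cap ≈ (414,132), lid ≈ (555,275), lid long axis along y. I'll grip with the jaw line at about 15° so the turn sweeps away from the vise.

```bash
python3 -m pendant '[[[0.307,-0.167,0],[0,0,-1.0],0.0918],[[0.307,-0.167,0],[0,0,-1.0],0.0918],[[0.307,-0.167,0],[0,0,-1.0],0.0918],[[0.307,-0.167,0],[0,0,-1.0],0.0918],[[0.307,-0.167,0],[0,0,-1.0],0.0918],[[0.307,-0.167,0],[0,0,-1.0],0.0918],[[0.307,-0.167,0],[0,0,-1.0],0.0918],[[0.307,-0.167,0],[0,0,-1.0],0.0918],[[0.307,-0.167,0],[0,0,-1.0],0.0918],[[0.307,-0.167,0],[0,0,-1.0],0.0918]]'
cat >> h.py <<'E'
from scipy.spatial.transform import Rotation as Ro
def plan(x,y,z,yaw):
    "shift (m) and turn (rad) in tool axes from the measured pose"
    from plant import get_obs
    o=get_obs();R=Ro.from_euler("xyz",o["tcp_rot"]);T=Ro.from_euler("xyz",[np.pi,0,yaw])
    print("pose",np.round(o["tool_pos"],1),np.round(o["tcp_rot"],3),"F",np.round(o["contact_force"],1),"w",round(o["grip_width"],1),"q",np.round(o["joint_positions"],2),"t",round(o["time"],2))
    print("shift",np.round(R.inv().apply(np.array([x,y,z])-o["tool_pos"])/1000,4),"turn",np.round((R.inv()*T).as_rotvec(),3))
E
python3 - <<'E'
from h import *
import pickle
plan(414,132,404.7,1.80)
A=[];b=[]
for n,uv in(("side",(540,228)),("top",(432,12))):
    c=pickle.load(open(f"pics/{n}0.pkl","rb"));p=ray(c,uv,0)[0];q=ray(c,uv,300)[0];d=(q-p)/np.linalg.norm(q-p)
    M=np.eye(3)-np.outer(d,d);A.append(M);b.append(M@p)
print("cabinet corner",np.linalg.solve(sum(A),sum(b)))
E
```

```text
time: 0.93
tool_pos: [401.7, -247.5, 404.5]
tcp_rot: [-3.142, -0.001, 1.308]
contact_force: [-0.1, 0.6, -0.8]
grip_width: 91.6
pose [ 401.7 -247.5  404.5] [-3.142e+00 -1.000e-03  1.308e+00] F [-0.1  0.6 -0.8] w 91.6 q [-0.72  0.24  1.66  0.    1.23 -0.45] t 0.93
shift [ 3.696e-01 -8.680e-02  2.000e-04] turn [ 0.    -0.001 -0.492]
cabinet corner [758.00560323  75.9299166  299.88497698]
```

```bash
python3 -m pendant '[[[0.370,-0.087,0],[0,0,-0.49],0.0918],[[0.370,-0.087,0],[0,0,-0.49],0.0918],[[0.370,-0.087,0],[0,0,-0.49],0.0918],[[0.370,-0.087,0],[0,0,-0.49],0.0918],[[0.370,-0.087,0],[0,0,-0.49],0.0918],[[0.370,-0.087,0],[0,0,-0.49],0.0918],[[0.370,-0.087,0],[0,0,-0.49],0.0918],[[0.370,-0.087,0],[0,0,-0.49],0.0918],[[0.370,-0.087,0],[0,0,-0.49],0.0918],[[0.370,-0.087,0],[0,0,-0.49],0.0918]]' >/dev/null
python3 - <<'E'
from h import *
plan(414,132,310,1.80)
E
```

```text
pose [413.4 133.9 404.6] [ 3.141e+00 -2.000e-03  1.797e+00] F [ 0.1  0.3 -0.8] w 91.9 q [ 0.14  0.18  1.75  0.    1.21 -0.09] t 1.77
shift [-0.0021  0.0002  0.0946] turn [ 0.    -0.002 -0.003]
```

```bash
python3 -m pendant '[[[-0.001,0,0.03],[0,0,0],0.0918],[[-0.001,0,0.06],[0,0,0],0.0918],[[-0.001,0,0.085],[0,0,0],0.0918],[[-0.001,0,0.095],[0,0,0],0.0918],[[-0.001,0,0.095],[0,0,0],0.0918],[[-0.001,0,0.095],[0,0,0],0.0918]]'
python3 - <<'E'
from h import *
from plant import capture
plan(414,132,255,1.80)
a=[]
for n in("side","top"):
    c=capture(n);u,v=proj(c,[[414,132,104]])[0].astype(int);im=c["color"].copy()
    x0=min(max(u-65,0),510);y0=min(max(v-85,0),250)
    for P in([414,132,104],): cv2.circle(im,proj(c,[P])[0].astype(int),1,(255,0,0),-1)
    a.append(cv2.resize(im[y0:y0+150,x0:x0+130],(390,450),interpolation=cv2.INTER_CUBIC))
cv2.imwrite("pics/above.png",np.hstack(a)[:,:,::-1])
E
```

```text
time: 2.27
tool_pos: [414.3, 127.9, 309.5]
tcp_rot: [-3.14, 0.0, 1.792]
contact_force: [1.0, 0.3, 0.1]
grip_width: 92.0
pose [414.3 127.9 309.5] [-3.14   0.     1.792] F [1.  0.3 0.1] w 92.0 q [ 0.12  0.29  1.9  -0.    0.95 -0.1 ] t 2.27
shift [0.0041 0.0007 0.0545] turn [-0.001  0.    -0.008]
```

View pics/above.png

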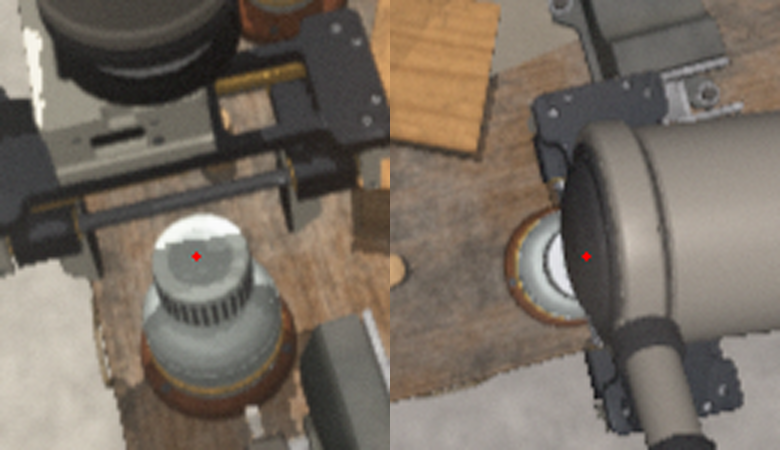

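In the side crop the cap is centred at about (202,250) between the open fingers, at (85,250) and (295,205). The vise jaw at lower right is clear of them. The measured y changed by a few mm, so I'll settle and re-read it.

```bash
for i in 1; do python3 -m pendant '[[[0,0,0],[0,0,0],0.0918],[[0,0,0],[0,0,0],0.0918],[[0,0,0],[0,0,0],0.0918]]';done
python3 -m pendant '[[[0,0,0],[0,0,0],0.0918]]'
python3 - <<'E'
from h import *
plan(414,132,255,1.80)
E
```

```text
time: 2.62
tool_pos: [414.2, 128.6, 310.4]
tcp_rot: [3.14, 0.0, 1.793]
contact_force: [0.2, -0.9, 0.3]
grip_width: 91.7
time: 2.7
tool_pos: [414.2, 128.7, 310.1]
tcp_rot: [3.141, 0.0, 1.793]
contact_force: [0.5, -0.1, 0.5]
grip_width: 91.9
pose [414.2 128.7 310.1] [3.141 0.    1.793] F [ 0.5 -0.1  0.5] w 91.9 q [ 0.12  0.29  1.9  -0.    0.95 -0.1 ] t 2.7
shift [0.0033 0.0005 0.0551] turn [ 0.001  0.    -0.007]
```

```bash
python3 -m pendant '[[[0.0033,0.0005,0.01],[0,0,0],0.0918],[[0.0033,0.0005,0.025],[0,0,0],0.0918],[[0.0033,0.0005,0.04],[0,0,0],0.0918],[[0.0033,0.0005,0.05],[0,0,0],0.0918],[[0.0033,0.0005,0.055],[0,0,0],0.0918],[[0.0033,0.0005,0.055],[0,0,0],0.0918],[[0.0033,0.0005,0.055],[0,0,0],0.0918]]'
python3 - <<'E'
from h import *
plan(414,132,255,1.80)
E
```

```text
time: 3.28
tool_pos: [414.0, 132.0, 254.9]
tcp_rot: [3.141, 0.0, 1.793]
contact_force: [0.8, 0.2, 0.2]
grip_width: 91.9
pose [414.  132.  254.9] [3.141 0.    1.793] F [0.8 0.2 0.2] w 91.9 q [ 0.13  0.38  1.96 -0.    0.8  -0.09] t 3.28
shift [-0.     -0.     -0.0001] turn [ 0.     0.    -0.007]
```

```bash
python3 -m pendant '[[[0,0,0],[0,0,0],0.07],[[0,0,0],[0,0,0],0.06],[[0,0,0],[0,0,0],0.05],[[0,0,0],[0,0,0],0.04],[[0,0,0],[0,0,0],0.04],[[0,0,0],[0,0,0],0.04],[[0,0,0],[0,0,0],0.04],[[0,0,0],[0,0,0],0.04],[[0,0,0],[0,0,0],0.04],[[0,0,0],[0,0,0],0.04]]'
python3 - <<'E'
from h import *
plan(414,132,255,1.80)
E
```

```text
time: 4.12
tool_pos: [413.9, 132.0, 254.8]
tcp_rot: [3.141, 0.0, 1.793]
contact_force: [0.6, -0.7, 1.4]
grip_width: 50.0
pose [413.9 132.  254.8] [3.141 0.    1.793] F [ 0.6 -0.7  1.4] w 50.0 q [ 0.13  0.38  1.96 -0.    0.8  -0.09] t 4.12
shift [-0.      0.0001 -0.0002] turn [ 0.     0.    -0.007]
```

```bash
python3 -m pendant '[[[0,0,0],[0,0,-0.04],0.04],[[0,0,0],[0,0,-0.12],0.04],[[0,0,0],[0,0,-0.2],0.04],[[0,0,0],[0,0,-0.28],0.04],[[0,0,0],[0,0,-0.36],0.04],[[0,0,0],[0,0,-0.44],0.04],[[0,0,0],[0,0,-0.52],0.04],[[0,0,0],[0,0,-0.6],0.04],[[0,0,0],[0,0,-0.68],0.04],[[0,0,0],[0,0,-0.75],0.04]]'
python3 -m pendant '[[[0,0,0],[0,0,-0.08],0.04],[[0,0,0],[0,0,-0.16],0.04],[[0,0,0],[0,0,-0.24],0.04],[[0,0,0],[0,0,-0.32],0.04],[[0,0,0],[0,0,-0.40],0.04],[[0,0,0],[0,0,-0.48],0.04],[[0,0,0],[0,0,-0.56],0.04],[[0,0,0],[0,0,-0.64],0.04],[[0,0,0],[0,0,-0.70],0.04],[[0,0,0],[0,0,-0.70],0.04]]'
python3 -m pendant '[[[0,0,0],[0,0,0],0.04],[[0,0,0],[0,0,0],0.04]]'
python3 - <<'E'
from h import *
from plant import get_obs
print(get_obs()["moment"])
plan(414,132,295,3.25)
E
```

```text
time: 4.95
tool_pos: [414.0, 132.0, 254.8]
tcp_rot: [3.141, 0.0, 2.547]
contact_force: [-0.3, 0.1, 1.6]
grip_width: 49.7
time: 5.78
tool_pos: [414.0, 132.0, 254.8]
tcp_rot: [-3.142, 0.0, -3.038]
contact_force: [-0.8, -0.3, 0.9]
grip_width: 50.2
time: 5.95
tool_pos: [414.0, 132.0, 254.7]
tcp_rot: [-3.142, 0.0, -3.042]
contact_force: [1.2, -0.0, 1.7]
grip_width: 49.6
[ 0.2303832  -0.20674853 -0.0009966 ]
pose [414.  132.  254.7] [-3.142  0.    -3.042] F [ 1.2 -0.   1.7] w 49.6 q [ 0.13  0.38  1.96 -0.    0.8  -1.54] t 5.95
shift [-0.     -0.     -0.0403] turn [-0.     0.    -0.009]
```

Turned 1.45 rad with negligible force. Now lifting straight up.

```bash
python3 -m pendant '[[[0,0,-0.005],[0,0,0],0.04],[[0,0,-0.012],[0,0,0],0.04],[[0,0,-0.02],[0,0,0],0.04],[[0,0,-0.03],[0,0,0],0.04],[[0,0,-0.04],[0,0,0],0.04],[[0,0,-0.05],[0,0,0],0.04],[[0,0,-0.055],[0,0,0],0.04],[[0,0,-0.055],[0,0,0],0.04],[[0,0,-0.055],[0,0,0],0.04]]'
python3 - <<'E'
from h import *
from plant import capture
plan(555,275,310,3.24)
c=capture("side");im=c["color"]
u,v=proj(c,[[414,132,110]])[0].astype(int)
cv2.imwrite("pics/lift.png",cv2.resize(im[v-75:v+75,u-80:u+120],(600,450),interpolation=cv2.INTER_CUBIC)[:,:,::-1])
E
```

```text
time: 6.7
tool_pos: [413.7, 132.0, 310.0]
tcp_rot: [-3.141, 0.0, -3.041]
contact_force: [-0.6, 1.1, -0.0]
grip_width: 50.0
pose [413.7 132.  310. ] [-3.141  0.    -3.041] F [-0.6  1.1 -0. ] w 50.0 q [ 0.13  0.29  1.9  -0.    0.95 -1.54] t 6.7
shift [-0.155  0.128  0.   ] turn [-0.     0.     0.003]
```

View pics/lift.png

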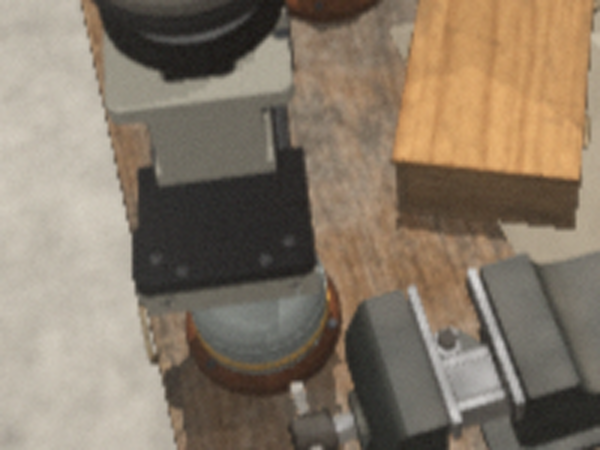

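The gripper hides the cap in this view, but the opening is still 50 mm, so it is held. Moving over the lid.

```bash
python3 -m pendant '[[[-0.01,0.008,0],[0,0,0],0.04],[[-0.03,0.025,0],[0,0,0],0.04],[[-0.055,0.045,0],[0,0,0],0.04],[[-0.08,0.066,0],[0,0,0],0.04],[[-0.105,0.087,0],[0,0,0],0.04],[[-0.13,0.107,0],[0,0,0],0.04],[[-0.147,0.121,0],[0,0,0],0.04],[[-0.155,0.128,0],[0,0,0],0.04],[[-0.155,0.128,0],[0,0,0],0.04],[[-0.155,0.128,0],[0,0,0],0.04]]'
python3 -m pendant '[[[0,0,0],[0,0,0],0.04],[[0,0,0],[0,0,0],0.04]]'
python3 - <<'E'
from h import *
from plant import capture
plan(555,275,241,3.24)
c=[capture("side"),capture("top")]
o=[]
for k in c:
    im=k["color"].copy();u,v=proj(k,[[555,275,90]])[0].astype(int)
    o.append(cv2.resize(im[v-75:v+75,u-65:u+65],(390,450),interpolation=cv2.INTER_CUBIC))
cv2.imwrite("pics/over.png",np.hstack(o)[:,:,::-1])
E
```

```text
time: 7.58
tool_pos: [554.8, 275.0, 308.3]
tcp_rot: [-3.141, -0.003, -3.04]
contact_force: [0.1, 0.4, -1.0]
grip_width: 49.7
time: 7.75
tool_pos: [554.6, 274.3, 309.5]
tcp_rot: [-3.141, -0.001, -3.041]
contact_force: [-0.7, 0.8, -0.2]
grip_width: 50.0
pose [554.6 274.3 309.5] [-3.141e+00 -1.000e-03 -3.041e+00] F [-0.7  0.8 -0.2] w 50.0 q [ 0.34  0.59  1.38 -0.    1.17 -1.34] t 7.75
shift [-0.0005  0.0007  0.0685] turn [-0.    -0.001  0.002]
```

View pics/over.png

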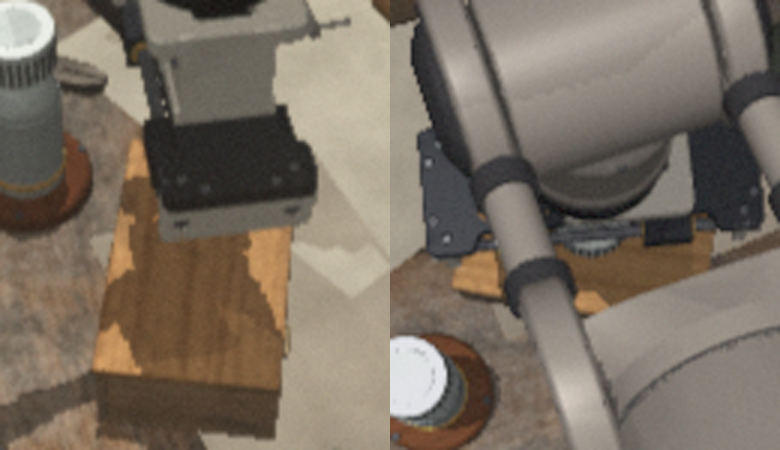

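The top view shows the knurled rim of the cap at (595,245) between the fingers, above the lid, so it is held. Lowering to just above contact.

```bash
python3 -m pendant '[[[0,0.0005,0.01],[0,0,0],0.04],[[0,0.0005,0.025],[0,0,0],0.04],[[0,0.0005,0.04],[0,0,0],0.04],[[0,0.0005,0.052],[0,0,0],0.04],[[0,0.0005,0.06],[0,0,0],0.04],[[0,0.0005,0.064],[0,0,0],0.04],[[0,0.0005,0.066],[0,0,0],0.04],[[0,0.0005,0.066],[0,0,0],0.04],[[0,0.0005,0.066],[0,0,0],0.04]]'
python3 -m pendant '[[[0,0,0.0005],[0,0,0],0.04],[[0,0,0.001],[0,0,0],0.04],[[0,0,0.001],[0,0,0],0.04]]'
python3 -m pendant '[[[0,0,0.0005],[0,0,0],0.04],[[0,0,0.001],[0,0,0],0.04],[[0,0,0.001],[0,0,0],0.04]]'
```

```text
time: 8.6
tool_pos: [555.3, 275.6, 244.3]
tcp_rot: [3.141, 0.001, -3.04]
contact_force: [-0.3, 0.1, -1.7]
grip_width: 49.9
time: 8.85
tool_pos: [555.1, 275.5, 243.0]
tcp_rot: [3.142, 0.001, -3.04]
contact_force: [0.1, 0.4, -0.1]
grip_width: 49.7
time: 9.1
tool_pos: [555.1, 275.5, 241.6]
tcp_rot: [-3.141, -0.0, -3.04]
contact_force: [0.6, -0.7, -0.2]
grip_width: 50.2
```

Contact is expected at about 240.8; I'll creep down.

```bash
python3 -m pendant '[[[0,0,0.0005],[0,0,0],0.04],[[0,0,0.0005],[0,0,0],0.04],[[0,0,0.0005],[0,0,0],0.04]]'
python3 -m pendant '[[[0,0,0.0005],[0,0,0],0.04],[[0,0,0.0005],[0,0,0],0.04],[[0,0,0.0005],[0,0,0],0.04]]'
```

```text
time: 9.35
tool_pos: [555.1, 275.5, 241.3]
tcp_rot: [-3.142, 0.0, -3.04]
contact_force: [-0.5, -1.1, 1.9]
grip_width: 50.4
time: 9.6
tool_pos: [555.1, 275.5, 241.3]
tcp_rot: [3.142, 0.0, -3.04]
contact_force: [-2.6, -1.0, 5.2]
grip_width: 49.8
```

The cap has touched down (5 N). Releasing, then retreating upward.

```bash
python3 -m pendant '[[[0,0,0],[0,0,0],0.055],[[0,0,0],[0,0,0],0.06],[[0,0,0],[0,0,0],0.07],[[0,0,0],[0,0,0],0.08],[[0,0,0],[0,0,0],0.0918],[[0,0,0],[0,0,0],0.0918],[[0,0,0],[0,0,0],0.0918],[[0,0,0],[0,0,0],0.0918],[[0,0,0],[0,0,0],0.0918]]'
python3 -m pendant '[[[0,0,-0.005],[0,0,0],0.0918],[[0,0,-0.015],[0,0,0],0.0918],[[0,0,-0.03],[0,0,0],0.0918],[[0,0,-0.05],[0,0,0],0.0918],[[0,0,-0.075],[0,0,0],0.0918],[[0,0,-0.1],[0,0,0],0.0918],[[0,0,-0.11],[0,0,0],0.0918],[[0,0,-0.11],[0,0,0],0.0918]]'
python3 - <<'E'
from h import *
plan(420,-150,360,3.24)
E
```

```text
time: 10.35
tool_pos: [555.1, 275.5, 240.7]
tcp_rot: [-3.142, 0.0, -3.04]
contact_force: [-0.4, 1.1, -0.5]
grip_width: 91.4
time: 11.02
tool_pos: [555.5, 275.7, 354.4]
tcp_rot: [3.14, 0.007, -3.04]
contact_force: [-0.5, 0.2, -0.4]
grip_width: 91.8
pose [555.5 275.7 354.4] [ 3.14   0.007 -3.04 ] F [-0.5  0.2 -0.4] w 91.8 q [ 0.34  0.55  1.32 -0.    1.26 -1.33] t 11.02
shift [ 0.1778 -0.4098 -0.0074] turn [0.002 0.006 0.003]
```

```bash
python3 -m pendant '[[[0.02,-0.04,-0.01],[0,0,0],0.0918],[[0.036,-0.08,-0.01],[0,0,0],0.0918],[[0.053,-0.12,-0.01],[0,0,0],0.0918],[[0.07,-0.16,-0.01],[0,0,0],0.0918],[[0.088,-0.2,-0.01],[0,0,0],0.0918],[[0.105,-0.24,-0.01],[0,0,0],0.0918],[[0.12,-0.28,-0.01],[0,0,0],0.0918],[[0.14,-0.32,-0.01],[0,0,0],0.0918],[[0.155,-0.36,-0.01],[0,0,0],0.0918],[[0.178,-0.41,-0.01],[0,0,0],0.0918]]'
python3 -m pendant '[[[0,0,0],[0,0,0],0.0918],[[0,0,0],[0,0,0],0.0918],[[0,0,0],[0,0,0],0.0918]]'
python3 - <<'E'
from h import *
from plant import capture
o=[]
for n in("side","top"):
    c=capture(n);im=c["color"];hsv=cv2.cvtColor(im,cv2.COLOR_RGB2HSV)
    u,v=proj(c,[[555,275,75]])[0].astype(int)
    g=np.zeros(im.shape[:2],np.uint8);g[v-30:v+30,u-30:u+30]=im.min(2)[v-30:v+30,u-30:u+30]>150
    k,l,s,_=cv2.connectedComponentsWithStats(g)
    if k>1:
        i=1+np.argmax(s[1:,4]);cn=cv2.findContours((l==i).astype(np.uint8),0,cv2.CHAIN_APPROX_NONE)[0][0]
        print(n,s[i],cv2.minEnclosingCircle(ray(c,cn[:,0],90)[:,:2].astype(np.float32)))
    x0=min(max(u-60,0),440);y0=min(max(v-60,0),250)
    o.append(cv2.resize(im[y0:y0+150,x0-30:x0+100],(390,450),interpolation=cv2.INTER_CUBIC))
cv2.imwrite("pics/done.png",np.hstack(o)[:,:,::-1])
E
```

```text
time: 11.85
tool_pos: [428.0, -122.0, 359.7]
tcp_rot: [3.141, -0.001, -3.04]
contact_force: [1.2, -0.2, 0.0]
grip_width: 91.4
time: 12.1
tool_pos: [429.1, -120.3, 359.9]
tcp_rot: [3.14, -0.001, -3.042]
contact_force: [0.9, 0.4, -0.4]
grip_width: 91.7
side [339 196  28  23 517] ((554.81640625, 275.17010498046875), 25.013423919677734)
top [296 155  25  24 471] ((553.3662109375, 274.2473449707031), 24.871976852416992)
```

View pics/done.png

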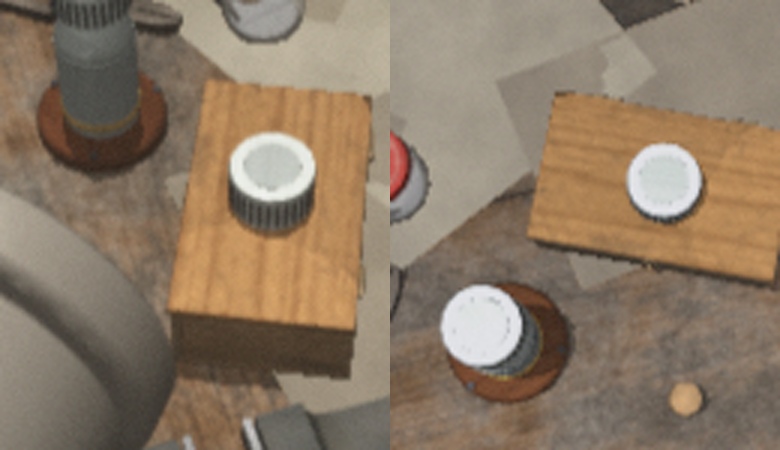

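The cap stands upright in the middle of the lid, at (272,180) in the side crop and (665,182) in the top crop. The tall flask is still capped and the robot is clear of everything. Handing in.

```bash
python3 -c "from plant import close_job; print(close_job())"
```

```text
the job is handed in; nothing more can be done
None
```

The short flask's cap is off and standing upright in the middle of the box lid, and the job is handed in. I turned the cap anticlockwise 1.45 rad (about 83°), lifted it straight up, and set it down with about 5 N of contact before opening the fingers.

- **Cap position:** the last pictures put it at about (554.8, 275.2) mm from the side camera and (553.4, 274.2) mm from the top camera. I measured the lid centre at about (555 to 557, 275 to 276) mm, so it is centred to about 2 to 4 mm.
- **Tall flask:** its cap was still in place in the last pictures; I did not touch it.
- **Forces and time:** the highest reading I saw between moves was about 6 N. The job took about 12 s of the 42 s allowed.
- **Disagreements:** the lid's short side measured 104 to 107 mm against the stated 114 mm, so its centre could be a few mm off in x. Separately, a reading taken while the arm was still moving put it about 3 mm out in y over the flask; I corrected that before gripping. No check failed.

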